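# Prise open the clipped weight case

## Robot

A 6-joint arm with a two-finger parallel gripper is mounted at the origin on a cart in front of the work surface, level with it; the furniture and walls round the work are solid. World frame = base frame: x ahead of the robot, y to its left, z up, the work surface at z = 0. Lengths are in m, angles in degrees, forces in N, time in s.
With the tool pointing down it reaches from about 0.3 to 0.875 m from the base axis. Payload 4.2 kg.
Tool frame: the origin (TCP) lies on the centre line of the jaws, within the pads' length; the fingertips stand 8 mm ahead of it and the grasp point (between the pads) lies 11 mm behind it (nose_length is the distance from the TCP to the fingertips, in m); z points along the fingers, y is the direction in which the jaws open and shut (so a half turn about z gives the same grasp; the last joint's range is limited). The gripper opens to 85 mm and grips with 20 to 120 N. Pads are 22 mm wide; open, the fingers measure 114 mm over their backs; the gripper's body (76 mm by 85 mm) begins 54 mm behind the grasp point. The pads swing forward as they close: fully open they stand 13 mm farther back than shut.
Start: joints at [68.354, 18.312, 89.639, -0, 72.044, -1.146], TCP at [0.201, 0.539, 0.239] pointing down, gripper open.
Joint ranges: [-177.97, 177.97], [-48.28, 115.42], [12.27, 149.76], [-77.06, 257.06], [2.81, 150.46], [-146.56, 146.56]. Speed limits (degrees/s): [147.25, 147.25, 180, 180, 180, 180].

## Interface

Orientations are given as [roll, pitch, yaw] about the fixed x, y, z axes, in that order (R = Rz(yaw) Ry(pitch) Rx(roll)).
In Python, from station import * gives the robot as it stands.
- The arm moves only by the tool arm_command, never from a script. Its argument "rows" is a list of rows, each a list of 3 entries, a list of its own where there are three numbers: the gripper command: -1 is fully open, 1 is shut, values between are in proportion, then the shift along the world's x, y, z scaled (see below), then the turn about the world's z scaled (see below). A call has exactly 10 rows; each row is the pose to reach, as a shift and turn from the pose measured when the call began, turning the shorter way round; what a row does not reach only later rows make up. The controller multiplies each number of a shift by 50 cm and each number of a turn by 360 degrees. A row lasts 1/8 s, in which the tool goes at most 62.5 mm and 10.7 degrees, less where a joint would pass 70% of its speed; a pose out of reach is approached as far as the arm can. A call with a number of a shift or a turn outside -1 to 1 is refused whole. A call with a gripper value outside its range is refused whole. The fingers move at their own pace and stop on an object; "squeeze" is the grip in N (left out, the last holds). Time passes only in rows, so rows that repeat a pose let the fingers close, or fill a call up. It gives the time, the measured TCP pose, the force and the opening at its end, in the units of the state.
- sense(): the state, without advancing time (a new reading comes with each control period).
- camera(name): name is "scene" or "top" or "wrist"; returns a dict with "img" (384x512x3 uint8, red, green, blue), "camera_matrix" (3x3 intrinsics, pixels), "position" and "orientation" of the camera in the world. Camera axes: x right, y down, z forward; pixel columns grow to the right and rows downward; lengths in m; the calibration is good to about 2 mm. The wrist camera is an equidistant fisheye: a pixel r from the principal point sees the ray r / f radians off the axis. A picture is of the moment at which its call begins. There is no depth.
- sign_off(): hands the job in, once; it reports no verdict.
The state is a dict: "time_s": time; "q": joint angles; "qvel": joint speeds; "tau": joint torques, N m; "position": TCP position; "orientation": TCP orientation; "contact_force": force on the tool from outside, world axes, zero at the start; "ft_torque": the same for the moment, N m; "grip_width": finger opening in m.
Only numpy, scipy, OpenCV 4.12 (cv2) and the standard library are available. Lean on these libraries where they do the work, as an engineer would, in place of code of your own. Each camera call takes 0.05 s, during which the arm holds its last target.

## Task

Get the wooden weight case open: flip both spring clips off the sides of its cover, then take the flat-bladed opener, put its blade in the slot at the front of the cover and prise the cover up with it, keeping the fingers off the cover until it stands well ajar. Swing the cover right back past upright so that it stays open, and lay the opener down on the bench. Do not disturb the other things standing about.

Things in the scene. Friction and masses are not known exactly. Their poses are not given: they have to be found in the camera images.
- weight_case: Closed wooden case, fixed to the bench, 110 mm deep (its x) and 130 mm wide (its y); box wall 8 mm thick with its rim 75 mm high, cover 14 mm thick on it, so the top is 89 mm high. Origin: centre of the underside. Its -x side is the front (roughly towards the robot), +x the rear with the hinge, z up. It holds brass weights.
- cover (a joint): Cover hinge, rad: 0 closed, grows as the cover opens, stop at 1.85 (upright is 1.57). Cover 110 x 130 x 14 mm, 0.08 kg, flush with the box all round. A snap catch inside holds it shut: it takes about 4 N upward at the front edge to break it free, over the first 5 mm; after that the hinge is stiff enough for the cover to stay where it is left (about 1 N at the front edge).
- cover_hinge (a point): Hinge axis of the cover, at mid width on the rear rim of the box: case frame [55, 0, 75] mm; the axis runs along the case's y.
- slot (a point): Mouth of the slot under the middle of the cover's front edge, centre of the opening (moves with the cover): case frame [-55, 0, 78] mm when closed. The slot is 44 mm wide (y), 6 mm high (between the box rim below at 75 mm and the cover above at 81 mm) and 22 mm deep; the rim of the box's front wall (8 mm thick) is its floor and serves as the fulcrum.
- clip_left (a joint): Clip on the case's +y side, rad: 0 hooked over the cover, 1.2 thrown fully outward. A detent holds it on: it takes about 3 N outward at the tab; once moved some 0.1 rad off, its spring throws it open and keeps it there. While on, its hook holds the cover down.
- clip_left_tab (a point): Top of the left clip's upright tab (moves with the clip). The clip is a steel plate 30 mm along x and 3 mm thick, pivoted low on the case side at case frame [0, 73, 40] mm about the case's x axis; the tab ends 77 mm from the pivot, 28 mm above the cover when hooked (point 3 mm below its end). A hook 3 mm thick reaches 8 mm inward over the cover's edge, 1.5 mm above the cover. Push the tab outward to flip it; thrown open the clip reaches 74 mm out from the pivot.
- clip_right (a joint): Clip on the case's -y side, mirror image of the left one; same values.
- clip_right_tab (a point): Top of the right clip's tab, mirror image of the left one (pivot at case frame [0, -73, 40] mm).
- opener: Flat-bladed opener, loose on the bench, 140 mm long, 0.10 kg: dark wooden handle 65 mm long, 18 mm wide, 24 mm high (from x = -65 to 0 mm), steel blade 75 mm long, 16 mm wide, 3 mm thick (x = 0 to 75 mm) at the handle's half height. Origin: underside, where blade and handle meet; x points along the blade to the tip, z up. Centre of mass near x = -25 mm. It lies either left or right of the case, the brush in the other place.
- opener_tip (a point): Tip of the opener's blade, middle of its thickness: opener frame [75, 0, 12] mm. With the blade 18 mm in the slot its handle can be levered down by about 0.5 rad before the handle's end meets the bench.
- flat_brush: Bystander, to be left alone: Flat dusting brush with a light wooden handle, 50 x 192 x 12 mm, lying; long axis y. Origin: centre of the underside.
- weight3: Bystander, to be left alone: Dark iron weight, 46 mm across, 42 mm high, in front of the case. Origin: centre of the underside.
- tin_d: Bystander, to be left alone: Open aluminium tin, 53 mm across, 40 mm high, in front of the case. Origin: centre of the underside.
- vial_c: Bystander, to be left alone: Glass vial with white cap, 34 mm across, 77 mm high, behind the case. Origin: centre of the underside.
- tape_roll: Bystander, to be left alone: Roll of tape lying flat, 100 mm across, 25 mm high, behind the case. Origin: centre of the underside.
- vial_red: Bystander, to be left alone: Small glass vial with a red lid, 34 mm across, 35 mm high, to the right of the case. Origin: centre of the underside.
Things that resemble listed ones, but are neither listed nor needed, are in the scene too. Several things have the shape of the opener; the one meant has the colours described above.

How it is judged:
By the outcome, as a careful person would: the job done as asked, in the order asked, and still so for the second after the job is handed in, with the robot touching nothing.
It also fails if it takes over 72 s, if anything falls off the work surface, if the arm or the gripper's body presses on something with over 40 N, if the wrist force passes 120 N, or if a joint passes its speed limit or range.

## Working session

There is one attempt and no reset: what is moved stays moved. The work goes in short steps, Python scripts to look and compute and a tool call to move; the robot and the scene stay as the last step left them, time stands still between calls to the robot, and variables do not carry over. Pictures are saved under pics/ and viewed, and the job is handed in when it is done.

Besides the shell and the picture viewer there is one more tool, called after "Call:" as a command line: name --argument value ..., lists and objects as JSON in quotes. arm_command: Moves the arm, as the interface text tells. Shifts and turns lie within -1 to 1; 1 stands for 50 cm of shift or 360 degrees of turn. Its arguments: {"type":"object","properties":{"rows":{"type":"array"},"squeeze":{"type":"number"}},"required":["rows"]}

```bash
ls; mkdir -p pics; python3 - <<'E'
from station import *
import cv2
s=sense(); print(s)
for n in ("scene","top","wrist"):
    c=camera(n); cv2.imwrite(f"pics/a_{n}.png",c["img"][:,:,::-1]); print(n,c["camera_matrix"],c["position"],c["orientation"])
E
```

```text
pics
{'time_s': 0.0, 'q': array([ 6.83554133e+01,  1.83511438e+01,  8.97085277e+01,  1.32307727e-03,
        7.20434783e+01, -1.14356848e+00]), 'qvel': array([ 0.07007266, -0.03939247, -0.03986315, -0.00085849,  0.06457949,
       -0.04996716]), 'tau': array([ 2.19538742e-03, -4.15528357e+01, -2.34165126e+01,  1.43642519e-04,
        8.22721166e-03, -2.61380677e-05]), 'position': array([0.20117359, 0.53815017, 0.23847286]), 'orientation': array([-1.79896896e+02, -3.31627585e-03,  1.59498570e+02]), 'contact_force': array([ 0.16076984, -0.30600637, -0.34148986]), 'ft_torque': array([-0.0491719 , -0.01967992,  0.04370471]), 'grip_width': 0.08547765330575832}
scene [[361.47926731   0.         257.85037495]
 [  0.         361.47926731 189.92211067]
 [  0.           0.           1.        ]] [ 0.20075374 -0.59714656  0.5507993 ] [-120.51552808    0.56354912  -27.15784178]
top [[497.49018275   0.         255.23109967]
 [  0.         497.49018275 199.76551401]
 [  0.           0.           1.        ]] [0.23911948 0.12544161 1.61794454] [-168.07891353   -0.18029287  -92.25527283]
wrist [[297.31863964   0.         254.16136427]
 [  0.         297.31863964 192.94227336]
 [  0.           0.           1.        ]] [0.13062208 0.56483749 0.37241959] [1.62871119e+02 8.18771264e-02 6.95298322e+01]
```

View pics/a_scene.png

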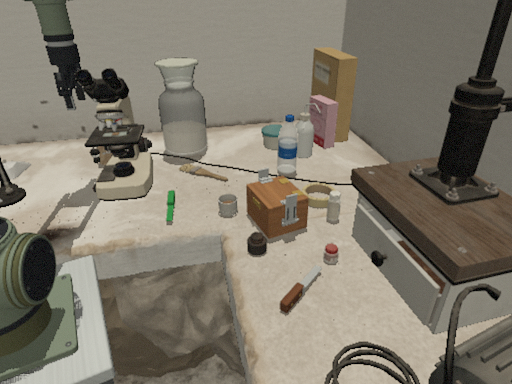

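View pics/a_top.png

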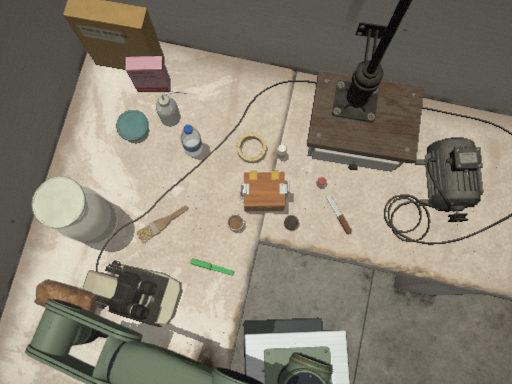

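View pics/a_wrist.png

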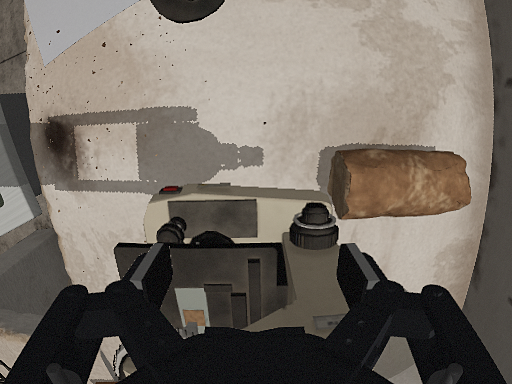

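The scene picture shows the case at (277,207), the opener candidate with a brown handle at (300,290), a green lookalike at (170,205), and the brush at (205,172). The top picture shows the case at (265,190), brown tool (340,215), green tool (212,267), brush (162,225). I'll enlarge these next.

```bash
cat > h.py <<'E'
import numpy as np, cv2
from scipy.spatial.transform import Rotation as R
def pose(c): return np.array(c["position"]), R.from_euler('xyz',c["orientation"],degrees=True).as_matrix()
def ray(c,u,v):
    K=c["camera_matrix"];p,M=pose(c)
    return p, M@np.array([(u-K[0,2])/K[0,0],(v-K[1,2])/K[1,1],1.])
def onz(c,u,v,z):
    p,d=ray(c,u,v); return p+d*(z-p[2])/d[2]
def proj(c,X):
    K=c["camera_matrix"];p,M=pose(c); x=(np.atleast_2d(X)-p)@M
    return np.c_[K[0,0]*x[:,0]/x[:,2]+K[0,2],K[1,1]*x[:,1]/x[:,2]+K[1,2]]
def tri(c1,uv1,c2,uv2):
    A=[];b=[]
    for c,uv in((c1,uv1),(c2,uv2)):
        p,d=ray(c,*uv);d=d/np.linalg.norm(d);P=np.eye(3)-np.outer(d,d);A.append(P);b.append(P@p)
    X=np.linalg.lstsq(np.vstack(A),np.hstack(b),rcond=None)[0]
    return X,[np.round(proj(c,X)[0]-uv,1) for c,uv in((c1,uv1),(c2,uv2))]
def crop(c,x0,y0,x1,y1,s,fn):
    cv2.imwrite(fn,cv2.resize(np.ascontiguousarray(c["img"][y0:y1,x0:x1,::-1]),None,fx=s,fy=s,interpolation=cv2.INTER_CUBIC))
E
python3 - <<'E'
from station import *; from h import *; import pickle
t=camera("top"); s=camera("scene"); pickle.dump((t,s),open("c0.pkl","wb"))
crop(t,220,150,360,250,5.7,"pics/b_top.png"); crop(s,210,150,360,320,4,"pics/b_scene.png")
E
```

```text
(no output)
```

View pics/b_top.png

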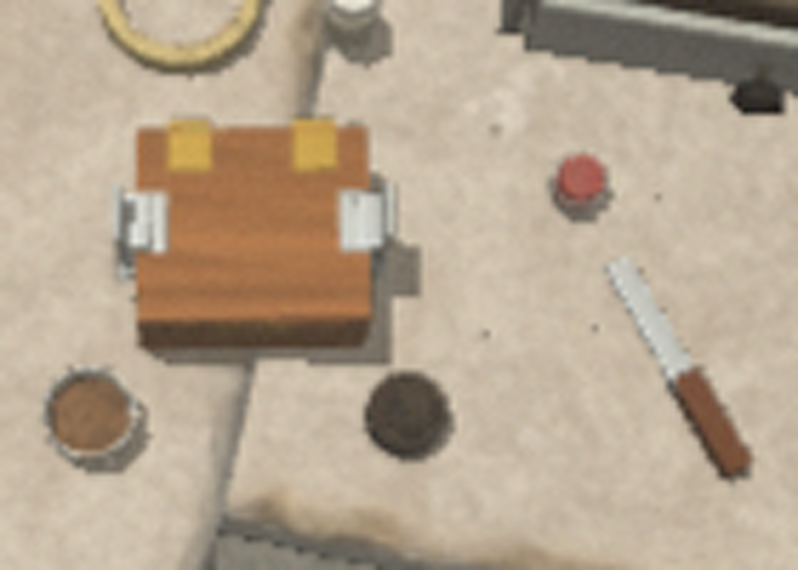

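View pics/b_scene.png

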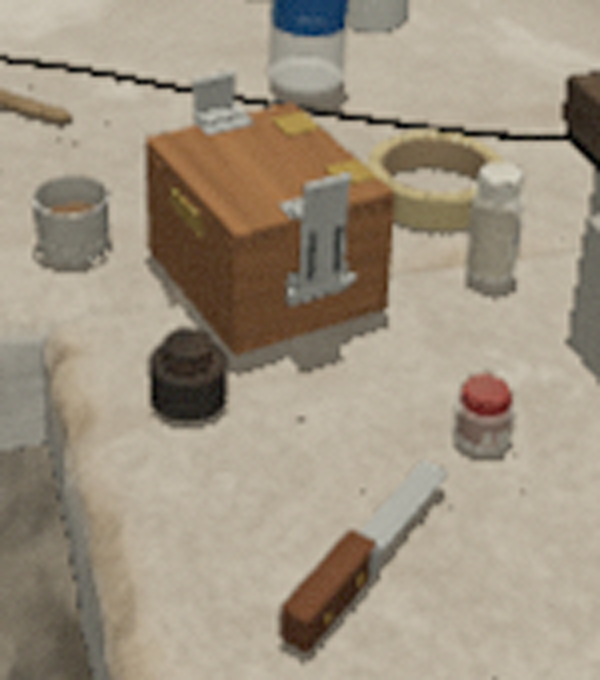

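The crops settle it: of the blade-shaped things, the brown-handled steel one at top px (340,215) fits; the green one at (212,267) doesn't match in colour, and the brush lies to the left. The cover corners show in the crop at (137,127), (368,125), (370,320) and (138,322). I'll measure them now.

```bash
python3 - <<'E'
from h import *; import pickle
t,s=pickle.load(open("c0.pkl","rb"))
f=lambda x,y:(220+(x+.5)/5.7-.5,150+(y+.5)/5.7-.5)
g=lambda x,y:(210+(x+.5)/4-.5,150+(y+.5)/4-.5)
P=[onz(t,*f(*p),.089) for p in((137,127),(368,125),(370,320),(138,322))]
print(np.round(P,4)); c=np.mean(P,0);print("centre",c, "w",np.linalg.norm(P[0]-P[1]),"d",np.linalg.norm(P[1]-P[2]))
# scene cover corners: rl?, front-left(148,142), front-right(236,237), rear-right(392,192)
for p in((148,142),(236,237),(392,192)): print("scene",np.round(onz(s,*g(*p),.089),4))
# rotated rects by masks
hsv=cv2.cvtColor(t["img"],cv2.COLOR_RGB2HSV)
m=cv2.inRange(hsv,(3,110,40),(16,255,160));m2=np.zeros_like(m);m2[205:245,325:360]=m[205:245,325:360]
print("handle",r:=cv2.minAreaRect(cv2.findNonZero(m2))); print(np.round([onz(t,*q,.024) for q in cv2.boxPoints(r)],4), onz(t,*r[0],.022))
print("tip",onz(t,*f(620,262),.012),"junc",onz(t,*f(683,374),.016))
for n,p,z in(("tip",(432,470),.012),("handle end top",(300,605),.024),("junction",(370,540),.02)): print(n,onz(s,*g(*p),z))
for n,p,z in(("weight",(407,415),.042),("tin",(90,412),.04),("red",(581,178),.035),("vialc",(352,5),.077)): print(n,onz(t,*f(*p),z))
for n,p in(("tabR",(392,210)),("tabL",(117,235))): print(n,onz(t,*f(*p),.117))
a=np.arctan2(*(P[0]-P[1]+P[3]-P[2])[[1,0]])-np.pi/2; print("yaw",np.degrees(a))
E
```

```text
[[0.6535 0.1412 0.089 ]
 [0.6496 0.0124 0.089 ]
 [0.5388 0.017  0.089 ]
 [0.5427 0.1445 0.089 ]]
centre [0.596147   0.07880333 0.089     ] w 0.12885652528173933 d 0.11089977021466683
scene [0.54   0.1374 0.089 ]
scene [0.537  0.0137 0.089 ]
scene [0.6439 0.0126 0.089 ]
handle ((344.34454345703125, 223.59066772460938), (18.499263763427734, 4.318894386291504), 59.74356460571289)
[[ 0.5086 -0.1591  0.024 ]
 [ 0.5153 -0.1717  0.024 ]
 [ 0.4617 -0.1979  0.024 ]
 [ 0.4551 -0.1853  0.024 ]] [ 0.48537464 -0.17892671  0.022     ]
tip [ 0.5825741  -0.13514746  0.012     ] junc [ 0.51463376 -0.16605845  0.016     ]
tip [ 0.57747899 -0.13271722  0.012     ]
handle end top [ 0.46059558 -0.18989222  0.024     ]
junction [ 0.51509437 -0.16685131  0.02      ]
weight [ 0.4928127  -0.00430493  0.042     ]
tin [0.50178055 0.173933   0.04      ]
red [ 0.62791439 -0.11243037  0.035     ]
vialc [0.7235546  0.01700369 0.077     ]
tabR [0.5938331 0.0039082 0.117    ]
tabL [0.58566352 0.15389108 0.117     ]
yaw -1.704688032695017
```

Measured: the case centre is about (0.595, 0.077), yaw −1.7°; the size comes out at 129×111 mm against 130×110. The opener handle centre is at (0.487, −0.178), pointing along 25°, with a measured length of 135 of 140 mm. The plan: go up and over with the fingers shut and flip the left clip first.

Call:
arm_command --rows '[[1,[0,0,0.1],0],[1,[0,0,0.2],0],[1,[0.08,-0.085,0.2],-0.028],[1,[0.16,-0.17,0.2],-0.056],[1,[0.24,-0.255,0.2],-0.084],[1,[0.32,-0.34,0.2],-0.112],[1,[0.4,-0.425,0.2],-0.14],[1,[0.48,-0.51,0.2],-0.168],[1,[0.56,-0.595,0.2],-0.196],[1,[0.64,-0.68,0.2],-0.224]]' --squeeze 40

```text
time_s: 1.5
position: [0.5224, 0.1969, 0.339]
orientation: [-180.0, -0.0, 78.5]
contact_force: [1.2, 1.2, -0.7]
grip_width: 0.0003
```

Call:
arm_command --rows '[[1,[0.03,-0.04,-0.03],-0.028],[1,[0.06,-0.08,-0.06],-0.056],[1,[0.09,-0.12,-0.1],-0.084],[1,[0.12,-0.16,-0.14],-0.112],[1,[0.145,-0.17,-0.18],-0.14],[1,[0.145,-0.17,-0.22],-0.168],[1,[0.145,-0.17,-0.25],-0.196],[1,[0.145,-0.17,-0.278],-0.218],[1,[0.145,-0.17,-0.278],-0.218],[1,[0.145,-0.17,-0.278],-0.218]]'

```text
time_s: 2.75
position: [0.5952, 0.1119, 0.2005]
orientation: [-180.0, -0.1, 0.2]
contact_force: [0.2, 0.1, 0.4]
grip_width: -0.0002
```

```bash
python3 - <<'E'
from station import *; from h import *
print(sense()["position"],sense()["q"])
crop(camera("scene"),200,120,380,260,4.2,"pics/c_scene.png"); cv2.imwrite("pics/c_wrist.png",camera("wrist")["img"][:,:,::-1])
E
```

```text
[0.59518015 0.11190745 0.20050264] [9.54300903e+00 2.24859937e+01 8.90181551e+01 3.67629684e-02
 6.84178076e+01 9.93732043e+01]
```

View pics/c_scene.png

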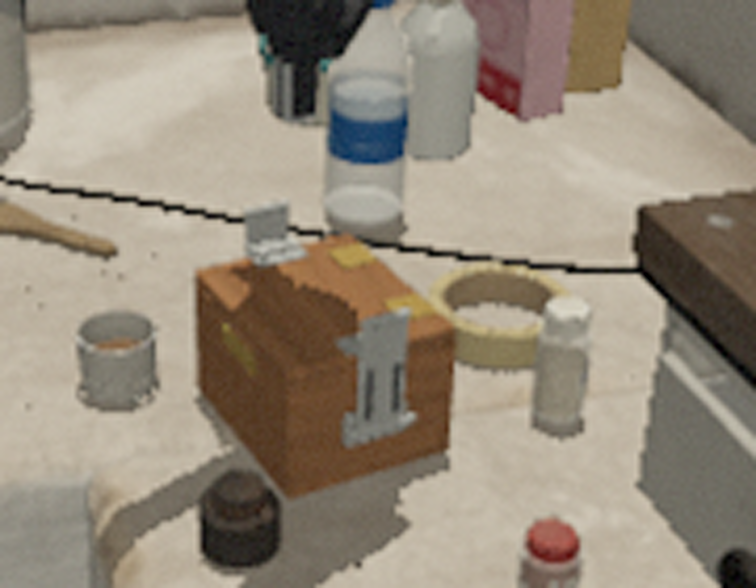

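View pics/c_wrist.png

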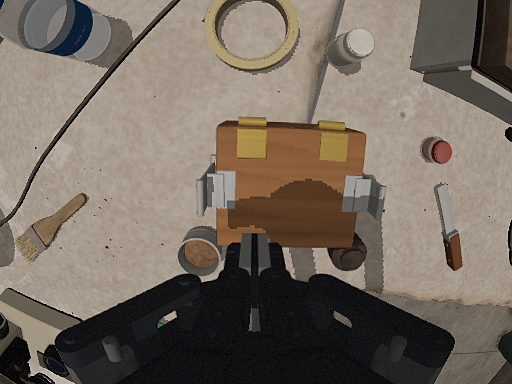

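The wrist view shows the cover with rear corners at about (217,124) and (366,131) and front-right at (355,247), with clips at (208,188) and (370,196). I'll use this view to refine the case pose.

```bash
cat >> h.py <<'E'
def wray(c,u,v):
    K=c["camera_matrix"];p,M=pose(c);x=np.array([u-K[0,2],v-K[1,2]]);r=np.hypot(*x);th=r/K[0,0]
    return p,M@np.r_[np.sin(th)*x/r,np.cos(th)]
def wonz(c,u,v,z):
    p,d=wray(c,u,v);return p+d*(z-p[2])/d[2]
E
python3 - <<'E'
from station import *; from h import *
w=camera("wrist")
for n,p,z in(("RL",(217,125),.089),("RR",(366,132),.089),("FR",(355,247),.089),("tip",(443,185),.012),("junc",(452,233),.016),("end",(457,268),.024)): print(n,np.round(wonz(w,*p,z),4))
crop(w,190,100,400,260,3.8,"pics/d_w1.png");crop(w,410,120,490,290,3.5,"pics/d_w2.png")
E
```

```text
RL [0.6533 0.143  0.089 ]
RR [0.65   0.0157 0.089 ]
FR [0.5404 0.0146 0.089 ]
tip [ 0.5827 -0.1341  0.012 ]
junc [ 0.5146 -0.1649  0.016 ]
end [ 0.4599 -0.1874  0.024 ]
```

View pics/d_w1.png

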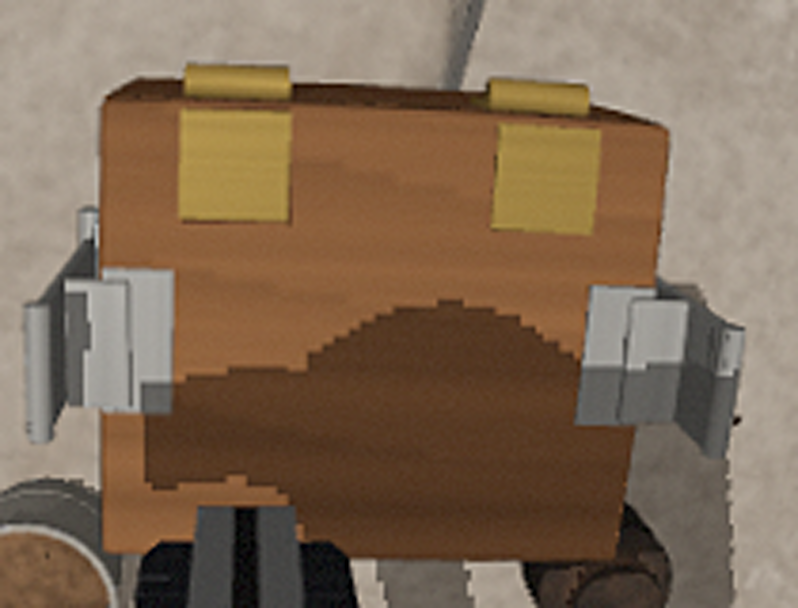

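Call:
arm_command --rows '[[1,[0,0.0,-0.05],-0.0005],[1,[0,0.0,-0.1],-0.0005],[1,[0,0,-0.14],-0.0005],[1,[0,0,-0.17],-0.0005],[1,[0,0,-0.183],-0.0005],[1,[0,0,-0.183],-0.0005],[1,[0,0.02,-0.183],-0.0005],[1,[0,0.03,-0.183],-0.0005],[1,[0,0.04,-0.183],-0.0005],[1,[0,0.04,-0.183],-0.0005]]'

```text
time_s: 4.15
position: [0.5953, 0.1325, 0.1094]
orientation: [-179.9, -0.1, -0.0]
contact_force: [-0.6, -0.2, 0.7]
grip_width: -0.0001
```

Call:
arm_command --rows '[[1,[0,0.01,0],0],[1,[0,0.02,0],0],[1,[0,0.03,0],0],[1,[0,0.04,0],0],[1,[0,0.05,0],0],[1,[0,0.05,0],0],[1,[0,0.05,0.06],0],[1,[0,0,0.1],0],[1,[0,-0.08,0.1],0],[1,[0,-0.15,0.1],0]]'

```text
time_s: 5.4
position: [0.5953, 0.0566, 0.1599]
orientation: [-179.9, -0.2, -0.0]
contact_force: [-0.1, -1.3, -0.6]
grip_width: -0.0
```

```bash
python3 - <<'E'
from station import *; from h import *
print(sense()["position"])
crop(camera("scene"),200,120,380,260,4.2,"pics/e_scene.png")
E
```

```text
[0.5952955  0.05655606 0.15991125]
```

View pics/e_scene.png

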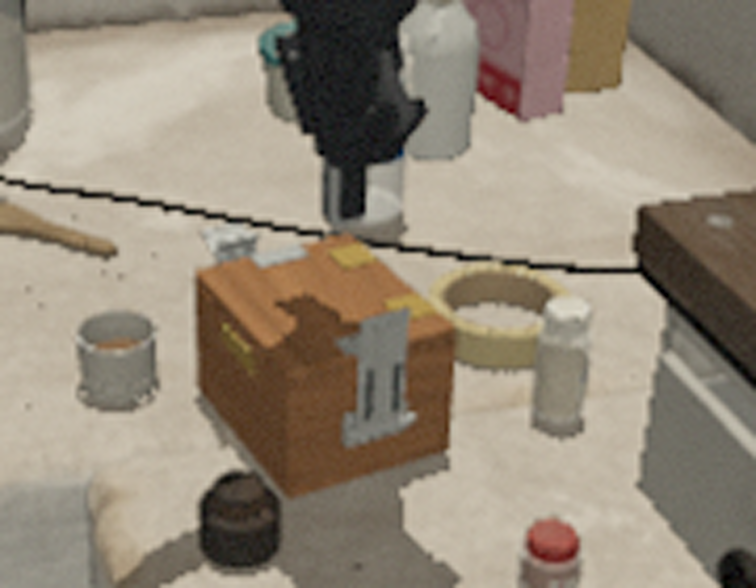

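The left clip (crop (230,240)) has been thrown outward. Now the right one.

Call:
arm_command --rows '[[1,[0,-0.02,-0.06],0],[1,[0,-0.03,-0.1],0],[1,[0,-0.04,-0.101],0],[1,[0,-0.06,-0.101],0],[1,[0,-0.075,-0.101],0],[1,[0,-0.09,-0.101],0],[1,[0,-0.105,-0.101],0],[1,[0,-0.12,-0.101],0],[1,[0,-0.12,-0.101],0],[1,[0,-0.12,-0.02],0]]'

```text
time_s: 6.7
position: [0.5928, -0.0076, 0.1472]
orientation: [179.9, 0.3, -0.2]
contact_force: [0.8, -0.0, 0.2]
grip_width: 0.0
```

```bash
python3 - <<'E'
from station import *; from h import *
print(sense()["position"])
crop(camera("scene"),200,120,380,260,4.2,"pics/f_scene.png")
E
```

```text
[ 0.5928499  -0.0075541   0.14715817]
```

View pics/f_scene.png

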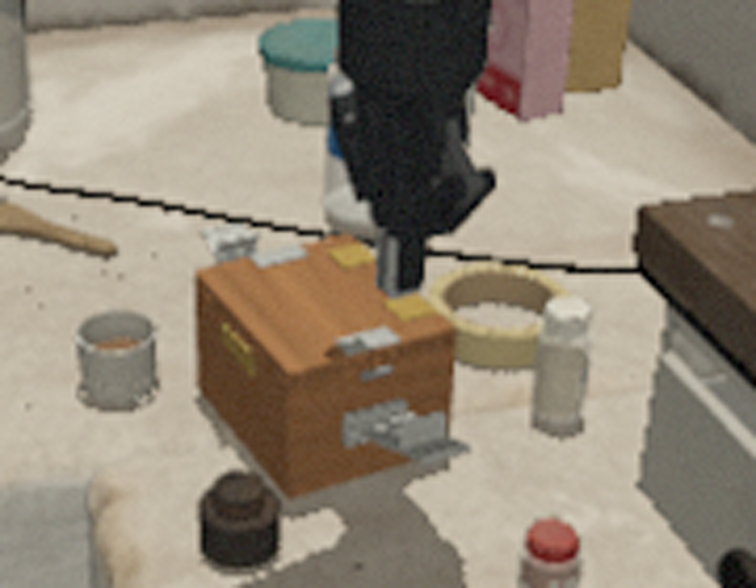

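Both clips are thrown off. Now the opener.

Call:
arm_command --rows '[[-0.3,[-0.03,-0.06,0.04],0.01],[-0.3,[-0.08,-0.14,0.04],0.025],[-0.3,[-0.14,-0.22,0.02],0.045],[-0.3,[-0.19,-0.3,-0.04],0.065],[-0.3,[-0.219,-0.343,-0.1],0.069],[-0.3,[-0.219,-0.343,-0.14],0.069],[-0.3,[-0.219,-0.343,-0.17],0.069],[-0.3,[-0.219,-0.343,-0.17],0.069],[-0.3,[-0.219,-0.343,-0.17],0.069],[-0.3,[-0.219,-0.343,-0.17],0.069]]'

```text
time_s: 8.0
position: [0.4884, -0.179, 0.0706]
orientation: [179.8, -0.6, 24.7]
contact_force: [-0.5, 0.9, -0.4]
grip_width: 0.0557
```

```bash
python3 - <<'E'
from station import *; from h import *
s=sense();print(s["position"],s["orientation"],s["grip_width"])
w=camera("wrist")
for y in (0,):
  pass
crop(w,150,100,350,250,4,"pics/g_w.png"); crop(camera("scene"),220,200,400,340,4,"pics/g_s.png")
E
```

```text
[ 0.48841645 -0.1790263   0.07059275] [179.79009669  -0.57296896  24.73278384] 0.05570997260370215
```

View pics/g_w.png

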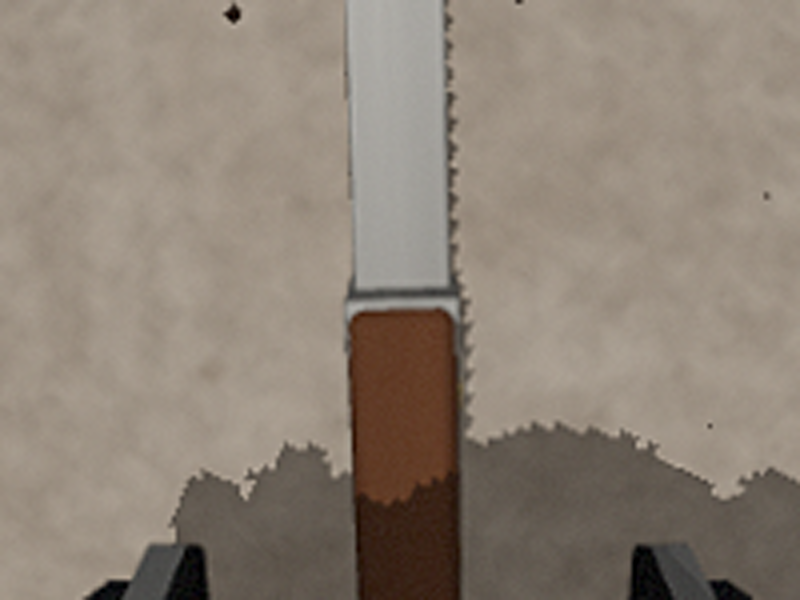

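View pics/g_s.png

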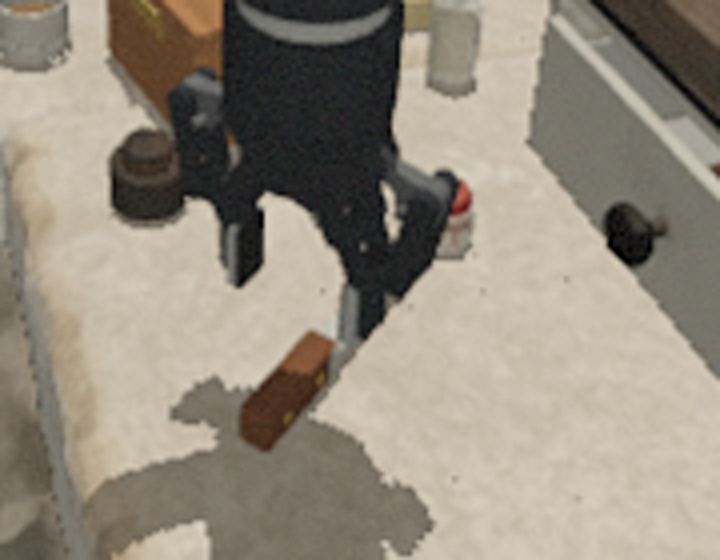

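The wrist view shows the handle squarely between the fingers (crop column 407, finger centre 420). Going down and closing.

Call:
arm_command --rows '[[-0.3,[-0.01,0,-0.05],0],[-0.3,[-0.01,0,-0.09],0],[-0.3,[-0.01,0,-0.11],0],[-0.3,[-0.01,0,-0.117],0],[-0.3,[-0.01,0,-0.117],0],[-0.3,[-0.01,0,-0.117],0],[1,[-0.01,0,-0.117],0],[1,[-0.01,0,-0.117],0],[1,[-0.01,0,-0.117],0],[1,[-0.01,0,-0.117],0]]' --squeeze 80

```text
time_s: 9.35
position: [0.4833, -0.1791, 0.0125]
orientation: [179.8, -0.6, 24.7]
contact_force: [-1.0, -0.0, 5.6]
grip_width: 0.0164
```

Call:
arm_command --rows '[[1,[0,0,0.05],0],[1,[0,0,0.13],0],[1,[-0.02,0.02,0.2],0],[1,[-0.05,0.08,0.25],-0.015],[1,[-0.09,0.17,0.25],-0.03],[1,[-0.12,0.27,0.25],-0.05],[1,[-0.146,0.37,0.25],-0.065],[1,[-0.146,0.46,0.25],-0.0733],[1,[-0.146,0.525,0.25],-0.0733],[1,[-0.146,0.525,0.25],-0.0733]]'

```text
time_s: 10.6
position: [0.41, 0.0849, 0.1372]
orientation: [179.8, -0.6, -1.5]
contact_force: [-0.9, 0.2, -1.0]
grip_width: 0.016
```

```bash
python3 - <<'E'
from station import *; from h import *
s=sense();print(s["position"],s["orientation"],s["grip_width"],s["contact_force"],s["ft_torque"])
w=camera("wrist");sc=camera("scene");t=camera("top")
crop(w,150,50,350,250,3,"pics/h_w.png"); crop(sc,150,150,330,290,4,"pics/h_s.png");crop(t,220,150,320,250,5,"pics/h_t.png")
E
```

```text
[0.40999521 0.08488103 0.13723322] [179.78397567  -0.55848874  -1.45009102] 0.0159613371987555 [-0.85372624  0.16369056 -1.001179  ] [-0.0262842   0.03251032  0.01986888]
```

View pics/h_w.png

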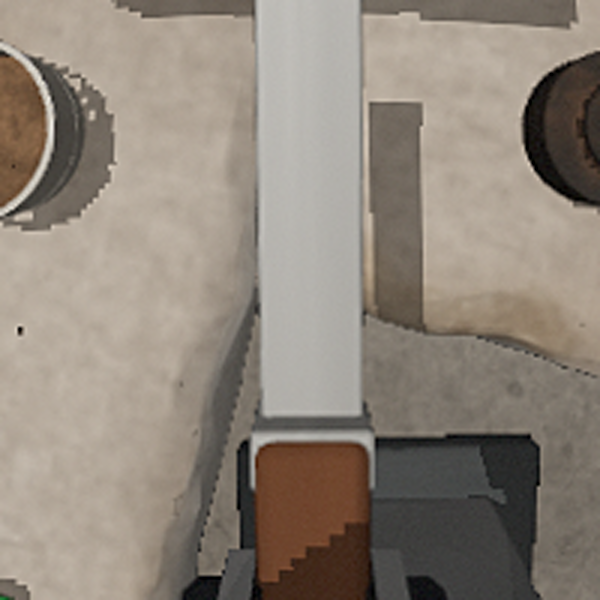

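View pics/h_s.png

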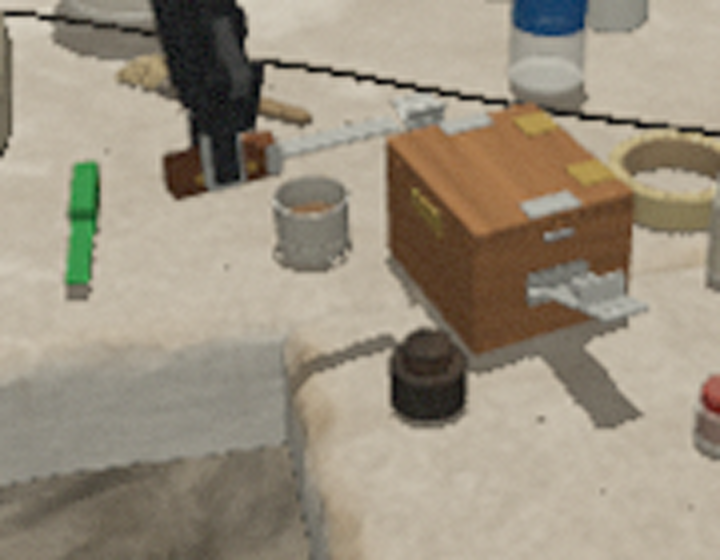

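View pics/h_t.png

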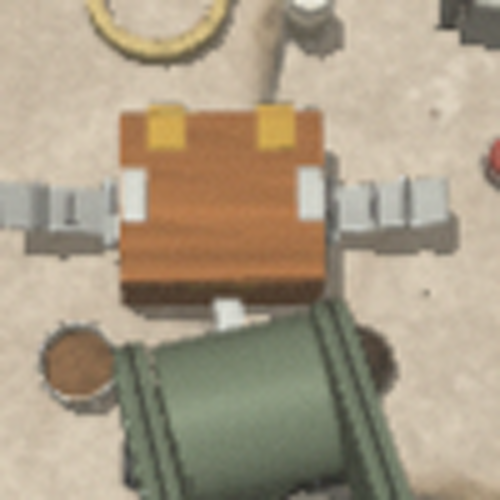

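```bash
python3 - <<'E'
from station import *; from h import *
sc=camera("scene");w=camera("wrist")
print("slot px scene",proj(sc,[[.5405,.0797,.078],[.541,.1017,.078],[.540,.0577,.078],[.52,.082,.137]]))
crop(sc,210,165,290,225,10,"pics/i_s.png"); crop(w,200,0,320,110,6,"pics/i_w.png")
E
```

```text
slot px scene [[257.03975202 199.16185724]
 [253.24138867 195.02442529]
 [260.98657808 203.46100472]
 [248.61840079 179.73355394]]
```

View pics/i_s.png

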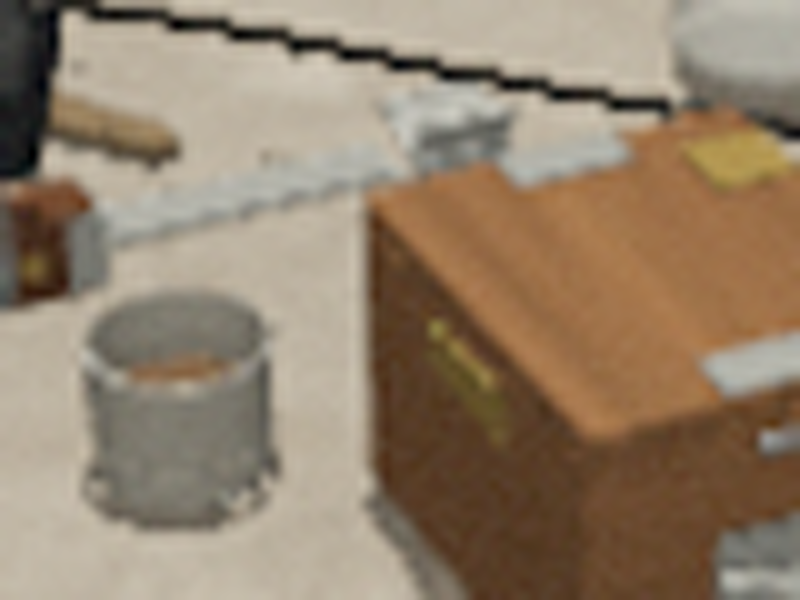

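View pics/i_w.png

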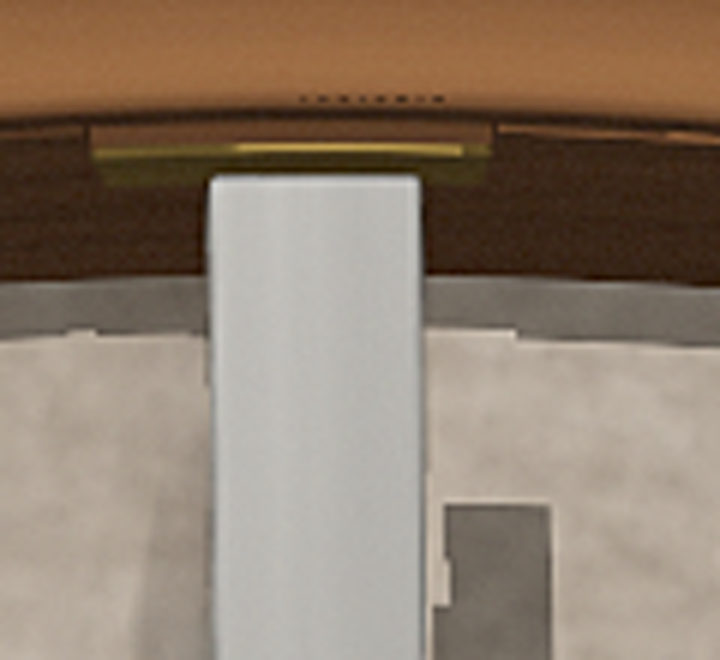

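The brass-lined slot mouth shows in the scene crop at (435–500, 320–435), within 1 px of the predicted spot. In the wrist view the blade centre (col 315) lies within about 2 mm of the slot centre (292). I'll lower to slot height and compare there.

Call:
arm_command --rows '[[1,[0,0,-0.04],0],[1,[0,0,-0.08],0],[1,[0,0,-0.11],0],[1,[0,0,-0.1175],0],[1,[0,0,-0.1175],0],[1,[0,0,-0.1175],0],[1,[0.01,-0.002,-0.1175],0],[1,[0.02,-0.002,-0.1175],0],[1,[0.02,-0.002,-0.1175],0],[1,[0.02,-0.002,-0.1175],0]]'

```text
time_s: 12.1
position: [0.4201, 0.0815, 0.0785]
orientation: [179.8, -0.5, -1.7]
contact_force: [-0.8, 0.3, -1.6]
grip_width: 0.0164
```

```bash
python3 - <<'E'
from station import *; from h import *
s=sense();print(s["position"],s["orientation"],s["contact_force"])
sc=camera("scene");w=camera("wrist")
crop(sc,200,165,280,225,10,"pics/j_s.png"); crop(w,200,0,320,110,6,"pics/j_w.png")
p=s["position"];a=np.radians(-1.5);u=np.array([np.cos(a),np.sin(a),0])
print(proj(sc,[p+u*.11+[0,0,-.0005],p+u*.05+[0,0,-.0005]]), proj(sc,[.5405,.0797,.078]))
E
```

```text
[0.42011523 0.08148561 0.07851085] [179.75915116  -0.53576321  -1.74033818] [-0.80263164  0.29109342 -1.63297378]
[[253.46212608 200.42434083]
 [230.76268377 206.39368116]] [[257.03975202 199.16185724]]
```

View pics/j_s.png

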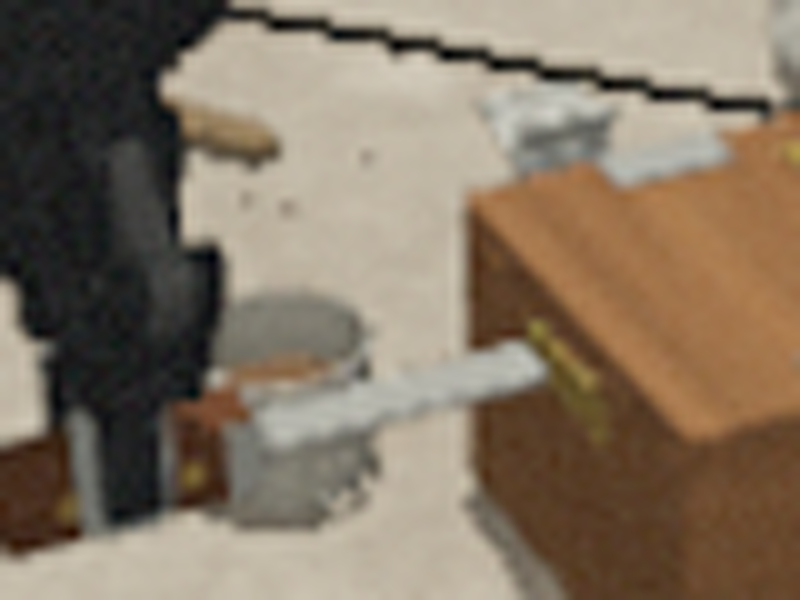

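View pics/j_w.png

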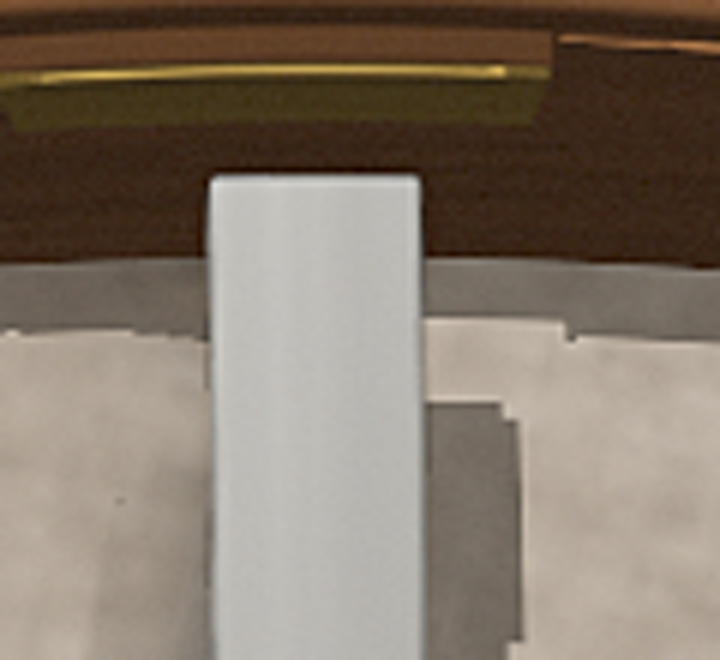

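The scene view puts the blade tip at px (253.2,200.4), exactly where predicted, so the blade is level. The brass lip suggests shifting about 3 mm in +y. Inserting slowly now.

Call:
arm_command --rows '[[1,[0,0.006,0.001],0],[1,[0.006,0.006,0.001],0],[1,[0.014,0.0055,0.001],0],[1,[0.022,0.0055,0.001],0],[1,[0.03,0.005,0.001],0],[1,[0.038,0.005,0.001],0],[1,[0.046,0.0045,0.001],0],[1,[0.054,0.0045,0.001],0],[1,[0.054,0.0045,0.001],0],[1,[0.054,0.0045,0.001],0]]'

```text
time_s: 13.45
position: [0.4468, 0.0837, 0.0789]
orientation: [179.8, -0.5, -1.7]
contact_force: [-0.7, -0.4, -1.6]
grip_width: 0.0164
```

```bash
python3 - <<'E'
from station import *; from h import *
s=sense();print(s["position"],s["orientation"],s["contact_force"],s["ft_torque"])
sc=camera("scene");w=camera("wrist")
crop(sc,200,165,280,225,10,"pics/k_s.png"); crop(w,200,0,320,110,6,"pics/k_w.png")
E
```

```text
[0.4468087  0.0837046  0.07892842] [179.75555671  -0.511926    -1.73997564] [-0.69106939 -0.43539571 -1.60636325] [-0.03830073  0.02004089 -0.06276163]
```

View pics/k_s.png

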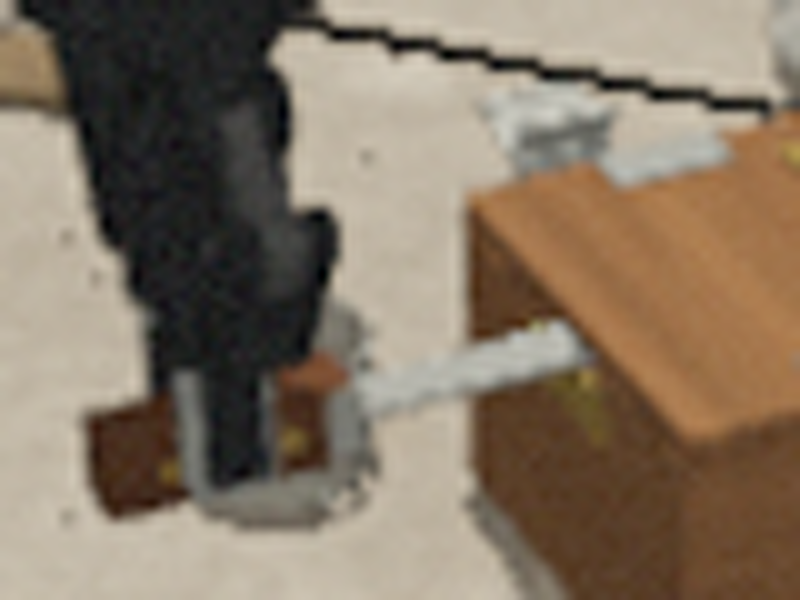

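View pics/k_w.png

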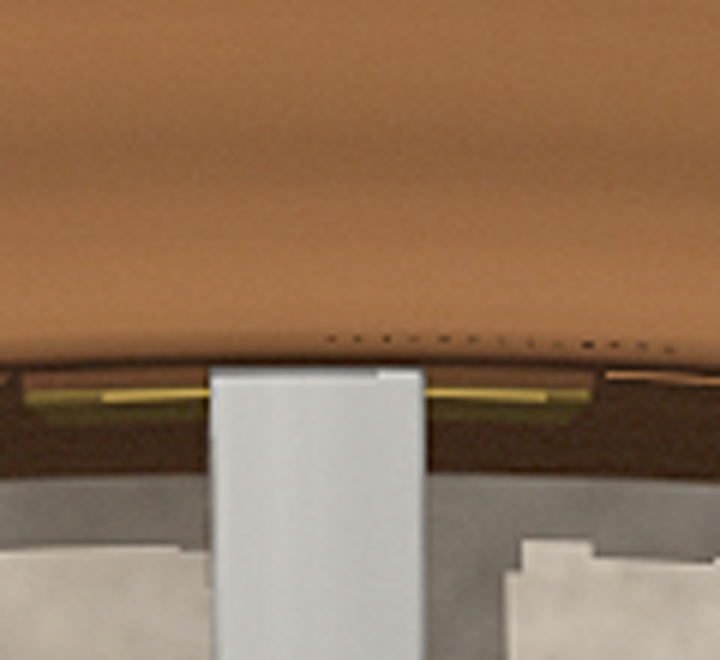

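The blade is about 16 mm in the slot, centred (blade col 317, brass 307), with no contact force. Now I lever the handle down over the rim with a lighter grip so that it can pivot in the pads.

Call:
arm_command --rows '[[1,[0.003,0,-0.002],0],[1,[0.003,0,-0.008],0],[1,[0.004,0,-0.014],0],[1,[0.005,0,-0.02],0],[1,[0.006,0,-0.026],0],[1,[0.007,0,-0.032],0],[1,[0.008,0,-0.038],0],[1,[0.01,0,-0.044],0],[1,[0.012,0,-0.05],0],[1,[0.012,0,-0.05],0]]' --squeeze 30

```text
time_s: 14.8
position: [0.4524, 0.0838, 0.0542]
orientation: [179.8, -0.5, -1.7]
contact_force: [-3.3, 0.9, 5.2]
grip_width: 0.0161
```

```bash
python3 - <<'E'
from station import *; from h import *
s=sense();print(s["position"],s["orientation"],s["contact_force"],s["ft_torque"])
sc=camera("scene");w=camera("wrist")
crop(sc,200,165,280,225,10,"pics/l_s.png"); crop(w,200,0,320,110,6,"pics/l_w.png")
E
```

```text
[0.45238447 0.08381212 0.0541505 ] [179.76015083  -0.48628301  -1.72463086] [-3.28446202  0.93311915  5.16572322] [0.06007094 0.05304275 0.05396789]
```

View pics/l_s.png

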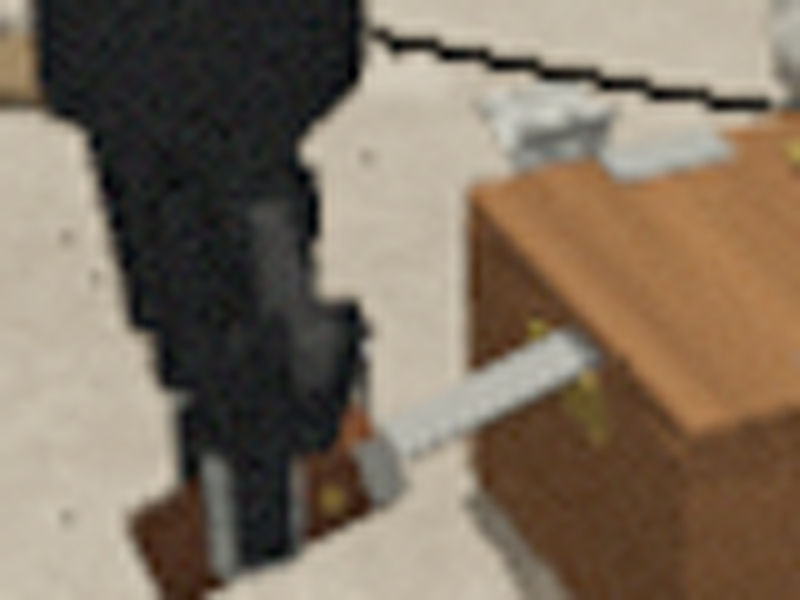

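View pics/l_w.png

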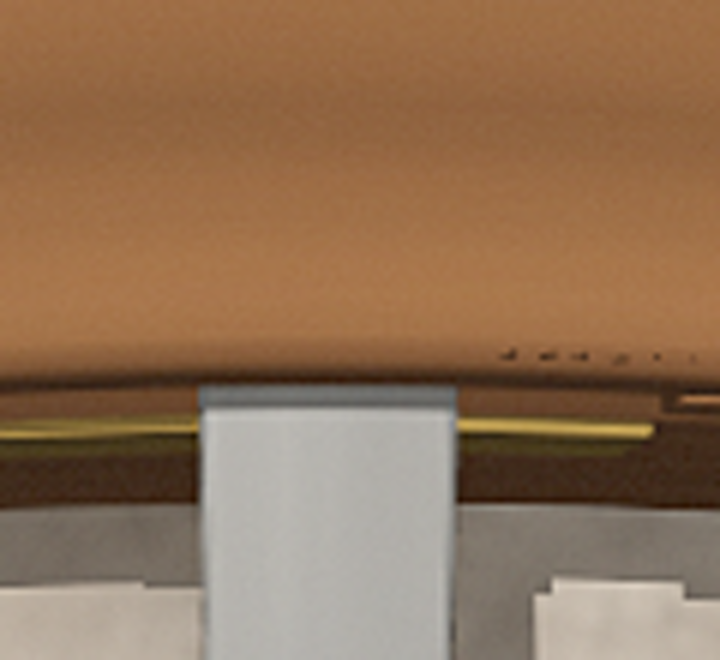

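Call:
arm_command --rows '[[1,[0.001,0,-0.006],0],[1,[0.002,0,-0.012],0],[1,[0.003,0,-0.018],0],[1,[0.005,0,-0.024],0],[1,[0.007,0,-0.03],0],[1,[0.009,0,-0.036],0],[1,[0.011,0,-0.04],0],[1,[0.011,0,-0.04],0],[1,[0.011,0,-0.04],0],[1,[0.011,0,-0.04],0]]'

```text
time_s: 16.15
position: [0.458, 0.0839, 0.0344]
orientation: [179.8, -0.5, -1.7]
contact_force: [-2.8, 1.2, 5.0]
grip_width: 0.0162
```

```bash
python3 - <<'E'
from station import *; from h import *
s=sense();print(s["position"],s["orientation"],s["contact_force"],s["ft_torque"])
sc=camera("scene");w=camera("wrist")
crop(sc,200,165,300,240,8,"pics/m_s.png"); crop(w,200,0,320,110,6,"pics/m_w.png")
E
```

```text
[0.45803525 0.08387985 0.03442545] [179.76819257  -0.52427425  -1.719287  ] [-2.83842911  1.21353136  4.95460868] [ 0.0300314  -0.203948    0.06483932]
```

View pics/m_s.png

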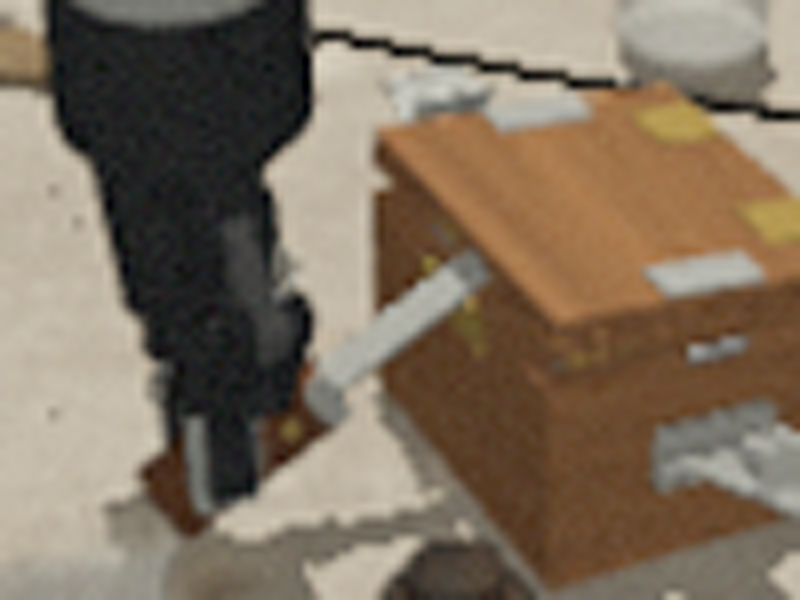

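View pics/m_w.png

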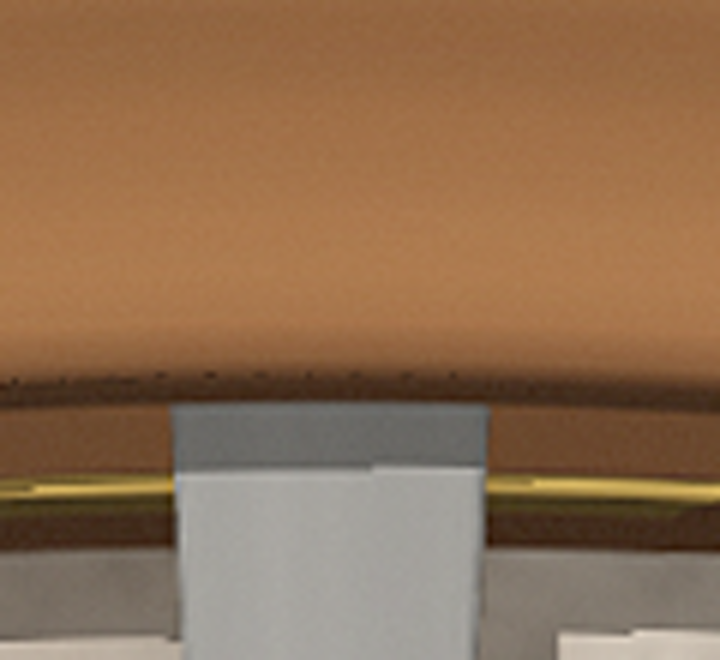

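The cover is broken free and stands ajar, about 7 mm at the front edge (scene crop (380,150–185)), with the blade inside. I'll now tighten the grip to hold the tilt and carry the cover up with the blade tip along the hinge arc.

Call:
arm_command --rows '[[1,[0,0,0],0],[1,[0,0,0],0],[1,[0.004,0,0.004],0],[1,[0.008,0,0.016],0],[1,[0.012,0,0.028],0],[1,[0.016,0,0.04],0],[1,[0.02,0,0.052],0],[1,[0.026,-0.001,0.065],0],[1,[0.03,-0.001,0.073],0],[1,[0.03,-0.001,0.073],0]]' --squeeze 110

```text
time_s: 17.5
position: [0.4711, 0.0833, 0.0703]
orientation: [179.7, -0.3, -1.7]
contact_force: [-5.4, 1.6, 2.6]
grip_width: 0.0154
```

```bash
python3 - <<'E'
from station import *; from h import *
s=sense();print(s["position"],s["orientation"],s["contact_force"],s["ft_torque"],s["grip_width"])
sc=camera("scene");w=camera("wrist")
crop(sc,200,150,320,240,6,"pics/n_s.png"); crop(w,150,0,350,130,4,"pics/n_w.png")
E
```

```text
[0.47114991 0.0832968  0.07034529] [179.73953914  -0.27119387  -1.71436955] [-5.40854461  1.60201374  2.56736891] [0.08725336 0.2717075  0.11651159] 0.015438341438495231
```

View pics/n_s.png

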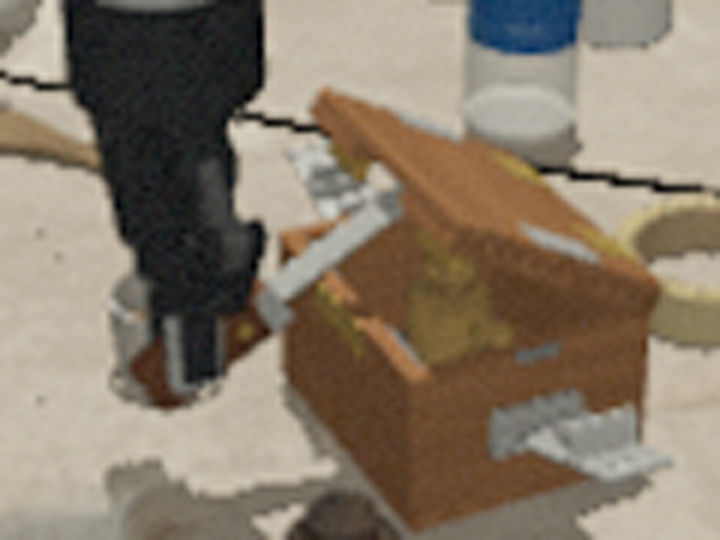

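View pics/n_w.png

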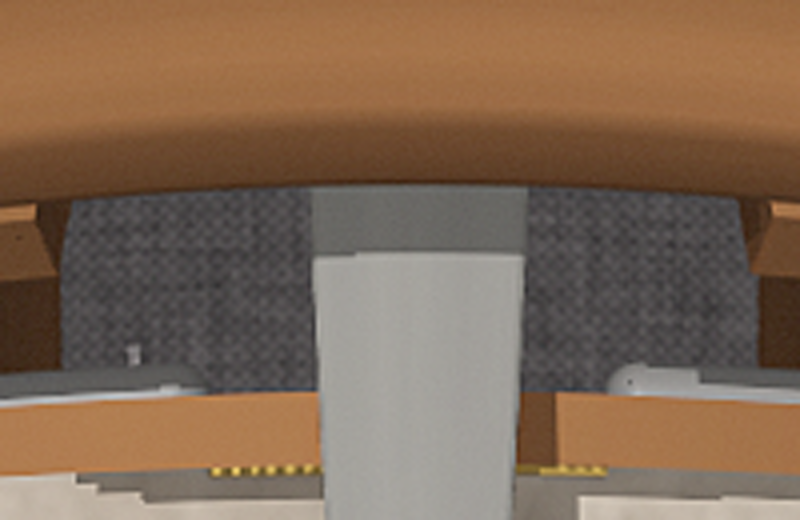

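The cover now stands at about 0.45 rad, carried by the blade; the open box shows in the wrist view. Continuing the arc.

Call:
arm_command --rows '[[1,[0.01,0,0.016],0],[1,[0.022,-0.001,0.031],0],[1,[0.035,-0.001,0.045],0],[1,[0.049,-0.001,0.058],0],[1,[0.065,-0.002,0.069],0],[1,[0.081,-0.002,0.078],0],[1,[0.098,-0.003,0.085],0],[1,[0.116,-0.003,0.091],0],[1,[0.116,-0.003,0.091],0],[1,[0.116,-0.003,0.091],0]]'

```text
time_s: 18.85
position: [0.5292, 0.0818, 0.1157]
orientation: [179.7, -0.3, -1.7]
contact_force: [0.0, 1.0, -1.9]
grip_width: 0.0155
```

```bash
python3 - <<'E'
from station import *; from h import *
s=sense();print(s["position"],s["orientation"],s["contact_force"],s["ft_torque"],s["grip_width"])
sc=camera("scene");w=camera("wrist")
crop(sc,200,130,320,240,6,"pics/o_s.png"); crop(w,150,0,350,150,4,"pics/o_w.png")
E
```

```text
[0.52920799 0.08178373 0.1157399 ] [179.7408915   -0.28434336  -1.71525103] [ 0.0238329   1.01010093 -1.89917497] [ 0.01188945 -0.0060559   0.06134932] 0.015504142554440534
```

View pics/o_s.png

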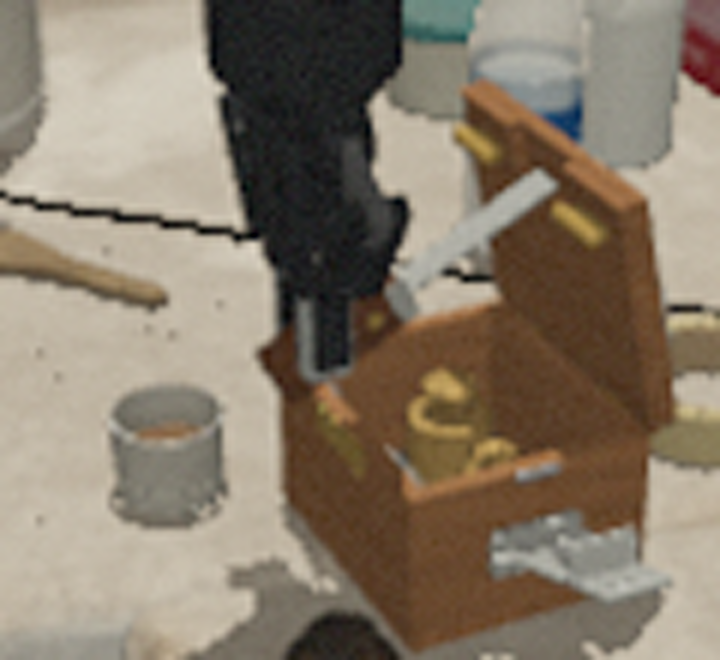

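View pics/o_w.png

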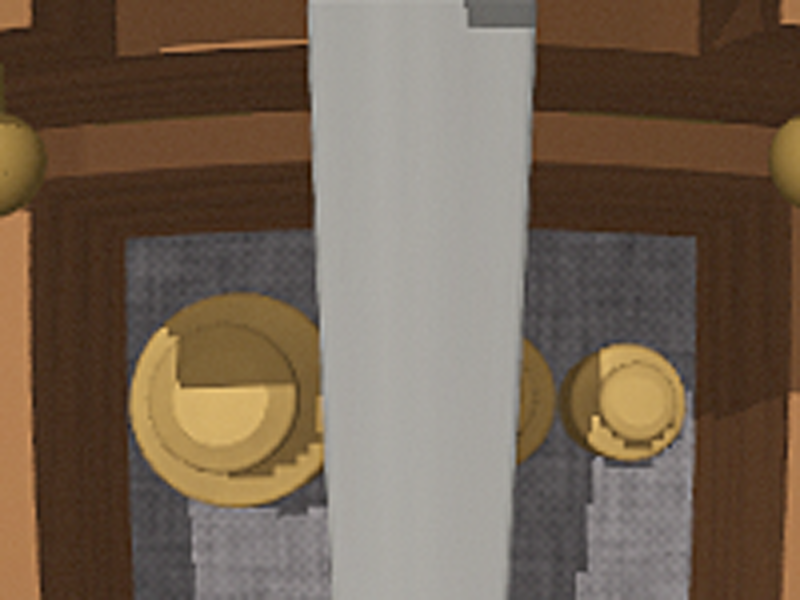

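The cover is at about 1.25 rad. Pushing on past upright with the blade.

Call:
arm_command --rows '[[1,[0.015,0,0.003],0],[1,[0.03,-0.001,0.006],0],[1,[0.045,-0.001,0.007],0],[1,[0.06,-0.002,0.006],0],[1,[0.072,-0.002,0.005],0],[1,[0.084,-0.003,0.004],0],[1,[0.094,-0.003,0.002],0],[1,[0.102,-0.003,0.001],0],[1,[0.102,-0.003,0.001],0],[1,[0.102,-0.003,0.001],0]]'

```text
time_s: 20.2
position: [0.5778, 0.0802, 0.1158]
orientation: [179.7, 0.0, -1.7]
contact_force: [-6.9, -0.1, 0.6]
grip_width: 0.016
```

```bash
python3 - <<'E'
from station import *; from h import *
s=sense();print(s["position"],s["orientation"],s["contact_force"],s["ft_torque"],s["grip_width"])
sc=camera("scene");w=camera("wrist")
crop(sc,200,110,340,240,5,"pics/p_s.png"); cv2.imwrite("pics/p_w.png",w["img"][:,:,::-1])
E
```

```text
[0.57779036 0.08023518 0.11580554] [ 1.79711372e+02  1.68981535e-02 -1.71340047e+00] [-6.8716253  -0.1126624   0.62043625] [0.00584083 0.58108032 0.01573089] 0.015956666006980005
```

View pics/p_s.png

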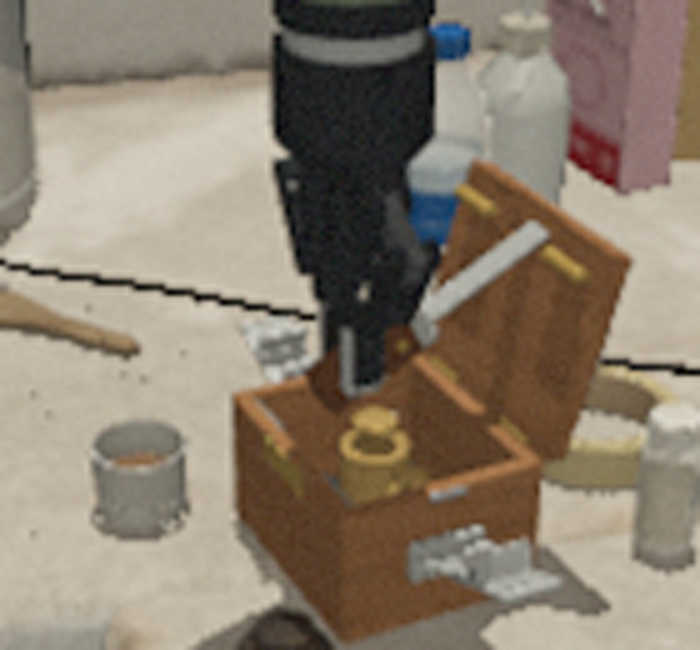

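The cover is pushed to its stop (about 7 N resistance), well past upright. Backing the blade off, lifting, and carrying the opener back to its old place, which I know is free.

Call:
arm_command --rows '[[1,[-0.02,0,0],0],[1,[-0.05,0,0.01],0],[1,[-0.08,0,0.06],0],[1,[-0.11,0,0.12],0],[1,[-0.14,-0.05,0.18],0],[1,[-0.17,-0.13,0.18],0.01],[1,[-0.189,-0.23,0.18],0.03],[1,[-0.189,-0.33,0.18],0.05],[1,[-0.189,-0.43,0.16],0.07],[1,[-0.189,-0.518,0.12],0.0733]]'

```text
time_s: 21.55
position: [0.4833, -0.1806, 0.177]
orientation: [179.5, -0.1, 24.7]
contact_force: [-0.0, 0.8, -1.3]
grip_width: 0.0157
```

```bash
python3 - <<'E'
from station import *; from h import *
s=sense();print(s["position"],s["orientation"],s["contact_force"],s["ft_torque"],s["grip_width"])
sc=camera("scene")
crop(sc,200,110,380,320,3.2,"pics/q_s.png")
E
```

```text
[ 0.48331776 -0.18057029  0.17695132] [ 1.79537102e+02 -1.46956883e-01  2.47239320e+01] [-0.04978379  0.84864483 -1.31075273] [ 0.02488154 -0.02057264  0.01788551] 0.015671213120608443
```

View pics/q_s.png

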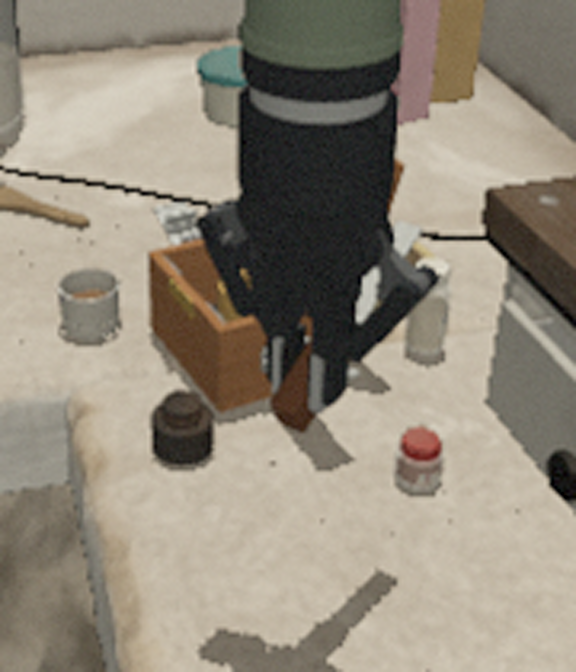

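Call:
arm_command --rows '[[1,[0,0,-0.06],0],[1,[0,0,-0.12],0],[1,[0,0,-0.18],0],[1,[0,0,-0.23],0],[1,[0,0,-0.264],0],[1,[0,0,-0.264],0],[1,[0,0,-0.264],0],[1,[0,0,-0.264],0],[1,[0,0,-0.264],0],[1,[0,0,-0.264],0]]'

```text
time_s: 22.85
position: [0.482, -0.1846, 0.0422]
orientation: [179.5, 0.2, 24.6]
contact_force: [0.2, -0.6, -1.1]
grip_width: 0.0152
```

Call:
arm_command --rows '[[1,[0,0,0],0],[1,[0,0,-0.008],0],[1,[0,0,-0.016],0],[1,[0,0,-0.024],0],[1,[0,0,-0.032],0],[1,[0,0,-0.04],0],[1,[0,0,-0.048],0],[1,[0,0,-0.056],0],[1,[0,0,-0.064],0],[1,[0,0,-0.064],0]]' --squeeze 20

```text
time_s: 24.1
position: [0.4883, -0.1869, 0.0167]
orientation: [178.8, -0.5, 24.7]
contact_force: [-1.1, 1.1, 39.1]
grip_width: 0.0154
```

```bash
python3 - <<'E'
from station import *; from h import *
s=sense();print(s["position"],s["orientation"],s["contact_force"],s["ft_torque"],s["grip_width"])
sc=camera("scene");w=camera("wrist")
crop(sc,220,200,400,340,4,"pics/r_s.png");crop(w,150,50,350,250,3,"pics/r_w.png")
E
```

```text
[ 0.48834685 -0.18694318  0.01669558] [178.82457998  -0.48314353  24.65526395] [-1.05968616  1.12634182 39.10695219] [-0.14454037  0.67026479 -0.02154706] 0.0154162793598002
```

View pics/r_s.png

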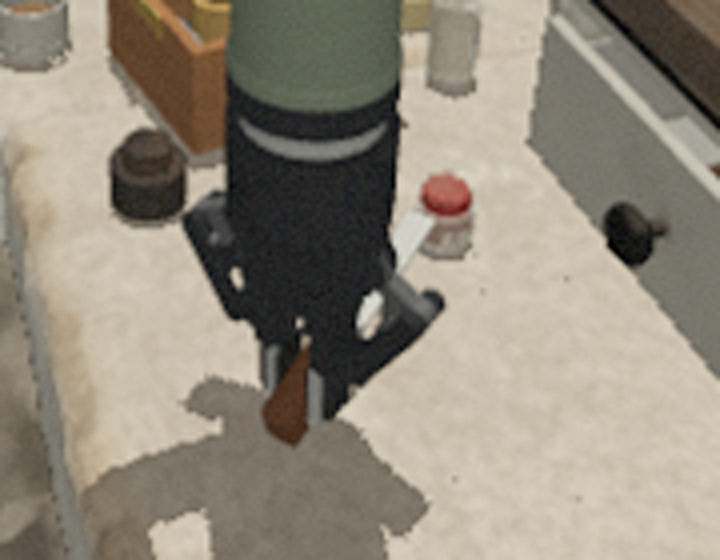

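View pics/r_w.png

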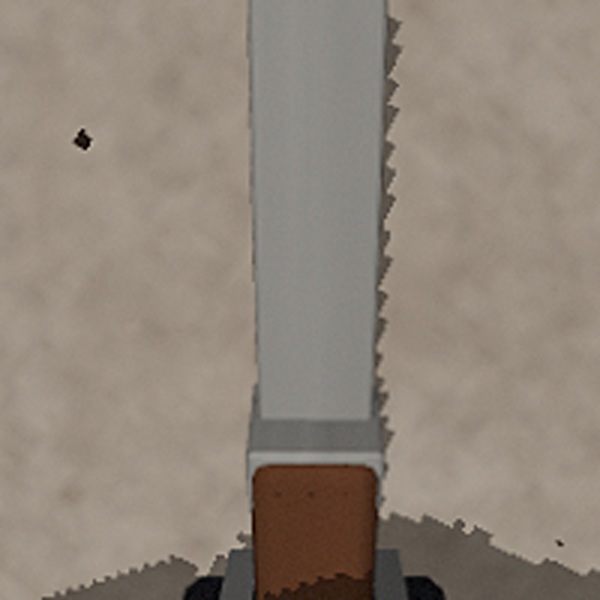

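It has partly pivoted but is pressing at 39 N. I'll ease up first, then open so it settles flat over its handle end.

Call:
arm_command --rows '[[1,[0,0,0.006],0],[1,[0,0,0.01],0],[1,[0,0,0.01],0],[0.5,[0,0,0.01],0],[0.3,[0,0,0.01],0],[0.1,[0,0,0.01],0],[-0.3,[0,0,0.01],0],[-0.3,[0,0,0.01],0],[-0.3,[0,0,0.01],0],[-0.3,[0,0,0.01],0]]'

```text
time_s: 25.45
position: [0.4884, -0.187, 0.0217]
orientation: [178.8, -0.5, 24.6]
contact_force: [0.3, -0.7, 1.0]
grip_width: 0.0555
```

Call:
arm_command --rows '[[-0.3,[0,0,0.03],0],[-0.3,[0,0,0.08],0],[-0.3,[0,0,0.15],0],[-0.3,[0,0,0.23],0],[-0.3,[0,0,0.3],0],[-0.3,[-0.04,-0.02,0.35],0],[-0.3,[-0.1,-0.02,0.4],0],[-0.3,[-0.16,-0.02,0.4],0],[-0.3,[-0.2,-0.02,0.4],0],[-0.3,[-0.2,-0.02,0.4],0]]'

```text
time_s: 26.7
position: [0.3874, -0.1969, 0.2222]
orientation: [178.8, -0.5, 24.6]
contact_force: [0.6, 0.1, 0.1]
grip_width: 0.0556
```

```bash
python3 - <<'E'
from station import *; from h import *
s=sense();print(s["position"],s["contact_force"])
sc=camera("scene");t=camera("top")
crop(sc,130,110,390,320,3,"pics/s_s.png");crop(t,120,120,370,290,3.2,"pics/s_t.png")
E
```

```text
[ 0.38743138 -0.19690097  0.22215048] [0.58706925 0.12704567 0.13590941]
```

View pics/s_s.png

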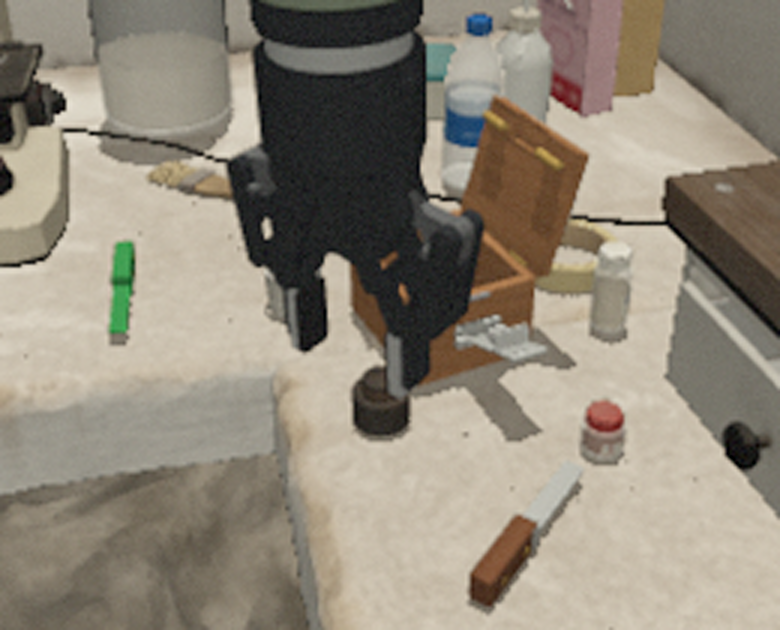

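View pics/s_t.png

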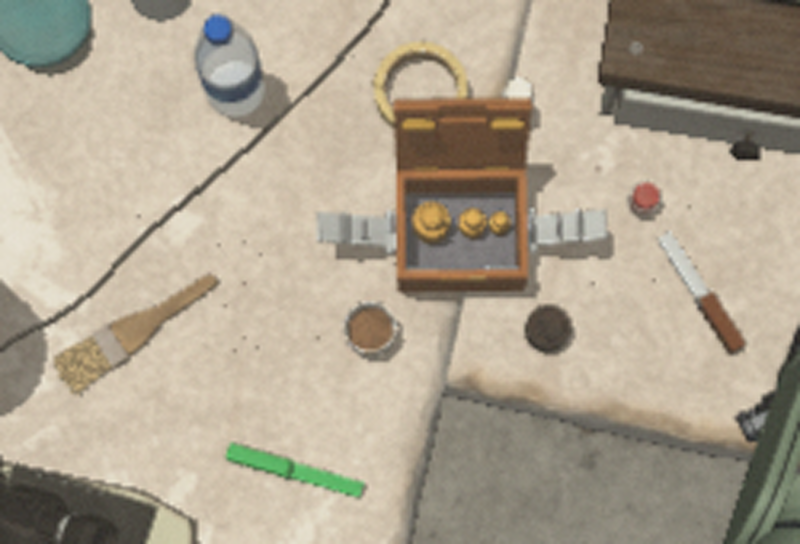

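The scene and top views show the cover standing back past upright (scene crop (530,180)), both clips thrown out, the opener flat on the bench (530,530), and the bystanders where they were. Handing in.

```bash
python3 - <<'E'
from station import *
print(sense()["qvel"],sense()["time_s"]); print(sign_off())
E
```

```text
[ 0.36227283  0.89606014 -0.46189472  0.00252283 -0.01700989 -0.01522721] 26.8
the job is handed in; nothing more can be done
None
```

The case is open and the job is handed in, at 26.8 s on the robot's clock.

I flipped the left clip and then the right, and picked up the brown-handled opener. The blade went about 16 mm into the slot, and levering the handle down over the rim broke the catch. I then carried the cover round with the blade alone until it met its stop, past upright, and the fingers never touched it. The opener is back on the bench near where it started.

- **Final pictures:** they show the cover standing past upright, both clips thrown out and the opener flat. By eye, the bystanders are where they were; I compared pixel positions only for the iron weight, which matched to within about a pixel.
- **Cover angle:** I didn't measure the final angle. I judged it from the pictures and from about 7 N of resistance when the cover met the stop.
- **Opener laid down hard:** it did not turn flat in the grip as I intended. At its end the press on the bench read 39 N, and I didn't see the peak. The 40 N limit is for the arm or gripper's body; this press went through the opener's handle. I eased off and let the opener drop flat the last little way.
- **Case position:** the scene camera put the case about 3 mm from where the top and wrist cameras did. The slot was wide enough to absorb that.

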